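# Level the spring-mounted instrument shelf

### The job

Pull the drawer well open, take out the red spirit level and lay it upright and lengthwise inside the blue outline on the little metal shelf, vial up, then let go of it. Grip the orange T-handle of the shelf's levelling foot, press the shelf down firmly until it sits on its foot, and while pressing turn it clockwise until the bubble rests between the two black lines. Finish holding: keep gripping the T-handle and pressing, so that a colleague can tighten the lock nut; leave the bottles and the jar where they stand.

Things in the scene. Friction and masses are not known exactly. Their poses are not given: they have to be found in the camera images.
- drawer (a joint): drawer of the low grey counter-top unit (260 wide, 260 deep, 100 mm high): 0 is shut, grows as it is pulled out towards the robot, 0.16 m fully out; slides with about 2 N, stays where left. Inside 213 wide, 188 deep, floor 20 and side walls 64 mm above the counter
- drawer_handle (a point): middle of the drawer's steel bar handle, 62 mm above the counter: a horizontal round bar 10 mm thick and 120 mm long between two stays, 42 mm out from the drawer's white front (clear gap 37 mm), front's top edge 76 mm above the counter. x axis: into the unit (pull the other way); y axis: along the bar
- level: red spirit level 180 long, 26 wide, 38 mm high, 0.12 to 0.23 kg. Origin: centre of its underside; x axis along its length, z up. It starts in the drawer, its length along the drawer's width (within 0.15 rad), its middle 63 mm (give or take 6) behind the front's inner face. Grip it across its width at the middle
- vial_center (a point): middle of the level's green vial, on its top face, 34 mm above its underside; two black lines cross the vial 22 mm apart, 11 mm to each side of this point. x axis along the level
- bubble (a point): centre of the white bubble (14 mm long, 9 mm thick) that moves along the vial, up to 18 mm each way; it runs to the higher end by 6 mm for each 0.01 rad of tilt and settles in about 1.5 s
- deck_mark (a point): centre of the blue outline (196 by 46 mm inside) on top of the aluminium shelf deck (340 long, 130 wide, 12 mm thick, top about 72 mm above the counter). y axis along the shelf's length, pointing away from the T-handle; z up. The level belongs here, its length along this y axis, either way round. The T-handle's axis is 170 mm from this point towards -y, the deck's hinge 95 mm towards +y
- knob: T-handle of the levelling foot on the deck's free end: black disc 58 mm across, 8 high; on a stem above it an orange level round bar 18 mm thick, 46 long, its axis 32 mm above the origin. Origin: on the turning axis at deck height; x axis along the bar, z up. Turns with about 0.12 Nm, stays where left; each rad clockwise (from above) raises this end of the shelf by 5 mm (0.02 rad)
- deck (a joint): how far the shelf deck floats on its springs above its foot, rad about the hinge (reads noisily): 0 = seated on its foot, 0.02 = floating free, knob end 5 mm up. 5 N down on the T-handle seat it, 8 to 12 N surely; let go it rises again. Each further 5 N bends the end about 1 mm lower. Only the seated shelf reads true; at the start the foot is too low by about 0.5 to 1.4 rad of turning
- water_bottle: loose clear bottle with a blue cap, 64 mm across, 200 high, standing on the counter; origin centre of its underside; leave alone
- pump_bottle: loose white pump bottle, 68 mm across, 198 high; origin centre of its underside; leave alone
- swab_jar: loose clear jar with a pink lid, 72 mm across, 80 high; origin centre of its underside; leave alone

How it is judged:
By the outcome, as a careful person would: the job done as asked, in the order asked, and still so for the second after the job is handed in, while the arm keeps its last pose, push and grip.
It also fails if it takes over 67 s, if anything falls off the work surface, if the arm or the gripper's body presses on something with over 40 N, if the wrist force passes 120 N, or if a joint passes its speed limit or range.

### The arm

A 6-joint arm with a two-finger parallel gripper is mounted at the origin on the work surface. World frame = base frame: x ahead of the robot, y to its left, z up, the work surface at z = 0. Lengths are in mm, angles in rad, forces in N, time in s.
With the tool pointing down it reaches from about 275 to 825 mm from the base axis. Payload 4.9 kg.
Tool frame: the origin (TCP) lies at the very end of the fingers, on their centre line; the grasp point (between the pads) lies 19 mm behind it; z points along the fingers, y is the line along which they close (so a half turn about z gives the same grasp; the last joint's range is limited). The gripper opens to 85 mm and grips with 20 to 120 N. Pads are 22 mm wide; open, the fingers measure 114 mm over their backs; the gripper's body (76 mm by 85 mm) begins 54 mm behind the grasp point. The pads swing forward as they close: fully open they stand 13 mm farther back than shut.
Start: joints at [-0.134, 0.326, -0.193, 1.052, 0, 1.437], TCP at [550.017, 0.009, 231.281] pointing down, gripper open.
Joint ranges: [-2.65, 2.65], [-0.97, 1.79], [-1.3, 1.35], [-1.93, 2.1], [-1.47, 1.37], [-3.14, 3.14]. Speed limits (rad/s): [2.57, 2.57, 3.14, 3.14, 3.14, 3.14].

### API

Orientations are given as [roll, pitch, yaw] about the fixed x, y, z axes, in that order (R = Rz(yaw) Ry(pitch) Rx(roll)).
In Python, from bench import bot, solve_ik, imaging gives the robot as it stands. Calls block until the motion is done:
- bot.move_ptp(position, orientation): joint-space move of the TCP to a pose.
- bot.movel(position, rot=None, max_speed=150, threshold=None): straight line of the TCP; rot=None keeps the orientation; max_speed is the mean speed in mm/s. With threshold (N) it stops when the force on the tool has changed by that much, and returns True; else False.
- bot.move_j(angles): joint-space move.
- bot.grip(opening, effort=None): opening from 0.0 (shut) to 1.0 (fully open); effort is the grip in N (None keeps the last); returns when the fingers have stopped.
- bot.dwell(seconds).
- solve_ik(position, orientation): joint angles nearest the present ones, or None.
- bot.get_state(): the state.
- imaging.capture(name): name is "scene" or "side" or "wrist"; returns the picture (400x640x3 uint8, blue, green, red); there is no depth.
- imaging.camera_model(name): a dict with "K" (3x3 intrinsics, pixels), "position" and "rotation" of the camera in the world. Camera axes: x right, y up, looking along -z (the intrinsics and any distortion apply to the point x, -y, -z); pixel columns grow to the right and rows downward; lengths in mm; the calibration is good to about 2 mm. A picture is of the moment at which its call begins: read the wrist's pose just before it. camera_model takes no time and is no camera call; for the wrist camera it gives the pose at the moment of the call.
A pose or a line that the arm cannot do raises bot.IKError and nothing moves.
- bot.sign_off(): hands the job in; it is judged then, once.
The state is a dict: "t": time; "qpos": joint angles; "joint_velocities": joint speeds; "effort": joint torques, N m; "tcp_pos": TCP position; "orientation": TCP orientation; "contact_force": force on the tool from outside, world axes, zero at the start; "wrist_torque": the same for the moment, N m; "opening": opening from 0.0 (shut) to 1.0 (fully open); "gripper_force": force on a finger pad.
Only numpy, scipy, OpenCV 4.12 (cv2) and the standard library are available. Lean on these libraries where they do the work, as an engineer would, in place of code of your own. Each camera call takes 0.05 s, during which the arm holds its last target. There are 200 camera calls.

## Working session

There is one attempt and no reset: what is moved stays moved. The work goes in short steps, each a Python script; the robot and the scene stay as the last script left them, time stands still between calls to the robot, and variables do not carry over. Pictures are saved under pics/ and viewed, at most 10 in all, crops included, and the job is handed in when it is done.

```bash
mkdir -p pics; ls; python3 - <<'E'
from bench import bot, imaging
import cv2, numpy as np
a=imaging.capture("scene"); b=imaging.capture("side"); 
cv2.imwrite("pics/scene0.png",a); cv2.imwrite("pics/side0.png",b)
for n in("scene","side","wrist"):
    m=imaging.camera_model(n); print(n,m)
print(bot.get_state())
E
```

```text
pics
scene {'K': array([[461.57847543,   0.        , 322.28898097],
       [  0.        , 461.57847543, 193.46818864],
       [  0.        ,   0.        ,   1.        ]]), 'position': array([1430.8124798 ,  171.39363577,  664.42200563]), 'rotation': array([ 0.94876599, -0.00633933,  1.9009738 ])}
side {'K': array([[470.09555492,   0.        , 321.99522802],
       [  0.        , 470.09555492, 198.07952673],
       [  0.        ,   0.        ,   1.        ]]), 'position': array([ 265.09842205, -914.38650878, 1098.29635138]), 'rotation': array([ 0.72405549,  0.01101187, -0.42186818])}
wrist {'K': array([[280.76008867,   0.        , 322.86896243],
       [  0.        , 280.76008867, 199.9596075 ],
       [  0.        ,   0.        ,   1.        ]]), 'position': array([549.34560337,  66.26568124, 372.7694735 ]), 'rotation': array([-2.67373912e-01,  2.43060448e-03, -8.01567869e-05])}
{'t': 0.1, 'qpos': array([-1.34194341e-01,  3.26892067e-01, -1.93474992e-01,  1.05199501e+00,
       -1.45658429e-05,  1.43660707e+00]), 'joint_velocities': array([ 0.00108552, -0.00356079,  0.00145851,  0.00207657,  0.00139768,
        0.00021024]), 'effort': array([-1.63831678e-04, -4.44239044e+01,  2.63037515e+01,  7.96647771e-03,
       -2.12530945e-04,  1.93304103e-06]), 'tcp_pos': array([5.49483980e+02, 7.97676903e-02, 2.30571364e+02]), 'orientation': array([-3.14003904e+00, -1.95040731e-04,  1.57079110e+00]), 'contact_force': array([ 0.26561889, -0.43947547, -0.18172951]), 'wrist_torque': array([ 0.0331369 , -0.03321179, -0.00434962]), 'gripper_force': 0.0, 'opening': 1.0012447279898147}
```

View pics/scene0.png

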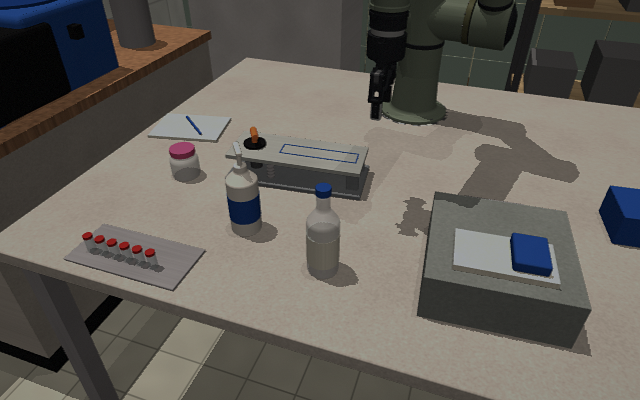

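View pics/side0.png

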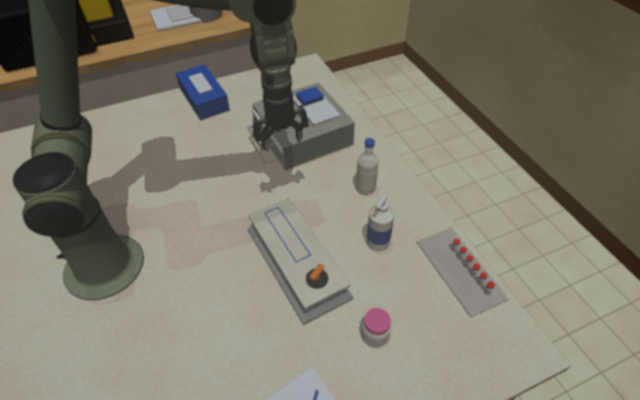

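The scene view shows the deck's blue outline with corners near (287,144), (358,152), (355,162) and (280,154), and the orange handle near (254,132). The unit's top is near (435,195) to (580,305), with its front hidden. The side view shows the outline at (265,209), (281,207), (311,255), (297,262), the T-handle at (317,272), and the arm hiding the drawer handle.

```bash
cat > h.py <<'E'
from bench import bot, solve_ik, imaging
import cv2, numpy as np
from scipy.spatial.transform import Rotation as Ro
def cam(n):
    m=imaging.camera_model(n); return m["K"],np.array(m["position"]),Ro.from_euler("xyz",m["rotation"]).as_matrix()
def ray(c,px):
    K,p,R=c; d=np.linalg.inv(K)@[px[0],px[1],1.]; d=R@(d*[1,-1,-1]); return p,d/np.linalg.norm(d)
def onz(c,px,z):
    p,d=ray(c,px); return p+d*(z-p[2])/d[2]
def tri(obs):
    A=0;b=0
    for c,px in obs:
        p,d=ray(c,px); M=np.eye(3)-np.outer(d,d); A=A+M; b=b+M@p
    x=np.linalg.solve(A,b); return x,[float(np.linalg.norm(np.cross(x-ray(c,px)[0],ray(c,px)[1]))) for c,px in obs]
def proj(c,P):
    K,p,R=c; v=(R.T@(np.asarray(P,float)-p))*[1,-1,-1]; u=K@v; return u[:2]/u[2]
def snap(n,f=None):
    c=cam(n); im=imaging.capture(n)
    if f: cv2.imwrite("pics/"+f+".png",im)
    return c,im
E
python3 - <<'E'
from h import *
s,d=cam("scene"),cam("side")
np.set_printoptions(precision=1,suppress=True)
for a,b in [((281,154),(265,209)),((287,144),(265,209)),((358,152),(281,207)),((358,152),(311,255)),((287,144),(297,262)),((254,132),(317,272))]: print(tri([(s,a),(d,b)]))
for p in [(287,144),(358,152),(355,162),(280,154)]: print("s",onz(s,p,72))
for p in [(265,209),(281,207),(311,255),(297,262)]: print("d",onz(d,p,72))
for p in [(435,195),(566,208),(582,306),(424,285)]: print("unit",onz(s,p,100))
for p in [(286,151),(353,123)]: print("unitd",onz(d,p,100))
print("knob",onz(s,(254,144),72),onz(d,(317,279),76))
for p,q in [((240,232),(380,245)),((323,272),(367,190)),((185,176),(376,338))]: print(onz(s,p,0),onz(d,q,0))
E
```

```text
(array([ 493.8, -180.3,  122.6]), [82.69495949765651, 82.69495949765631])
(array([ 483.2, -179.9,  136.6]), [69.78434950360723, 69.78434950360713])
(array([496.5, -65.2,  91.2]), [12.651920901263493, 12.651920901263416])
(array([ 495.6, -136.1,   40.1]), [89.7714412979371, 89.77144129793716])
(array([ 474.4, -252.7,   71.5]), [4.203270878996798, 4.203270878996869])
(array([ 502. , -327.2,  108.4]), [1.2312639009097348, 1.2312639009097108])
s [ 470.5 -250.3   72. ]
s [448.3 -66.2  72. ]
s [497.  -60.4  72. ]
s [ 523.  -247.4   72. ]
d [461.2 -51.6  72. ]
d [505.5 -63.7  72. ]
d [ 518.2 -252.2   72. ]
d [ 476.3 -257.2   72. ]
unit [611.6 144.  100. ]
unit [568.8 400.5 100. ]
unit [836.5 403.4 100. ]
unit [874.  161.4 100. ]
unitd [594.9 121.  100. ]
unitd [844.7 154.3 100. ]
knob [ 499.  -330.6   72. ] [ 502.1 -328.1   76. ]
[ 751.4 -249.2    0. ] [ 729.1 -256.3    0. ]
[806.9 -36.5   0. ] [795.  -51.8   0. ]
[ 597.8 -486.9    0. ] [ 584.1 -499.2    0. ]
```

```bash
python3 - <<'E'
from h import *
import pickle
out={}
for k,(p) in {"dk1":(540,-190,250),"dk2":(440,-190,250),"dr1":(480,250,250),"dr2":(580,250,250)}.items():
    bot.move_ptp(p,[np.pi,0,1.57])
    bot.dwell(0.2)
    c,im=snap("wrist",k); out[k]=c
    print(k,bot.get_state()["t"],bot.get_state()["tcp_pos"])
    out[k+"im"]=im
pickle.dump(out,open("v.pkl","wb"))
m=np.vstack([out["dr1im"][60:360],out["dr2im"][60:360]]); cv2.imwrite("pics/drm.png",m)
E
```

```text
dk1 1.1333 [ 540.25459141 -188.42305974  249.95792794]
dk2 1.8667 [ 440.96882689 -190.02004733  249.93128716]
dr1 3.7417 [480.36773951 249.22855507 250.0403295 ]
dr2 4.475 [579.13565725 250.1802548  250.46247694]
```

View pics/drm.png

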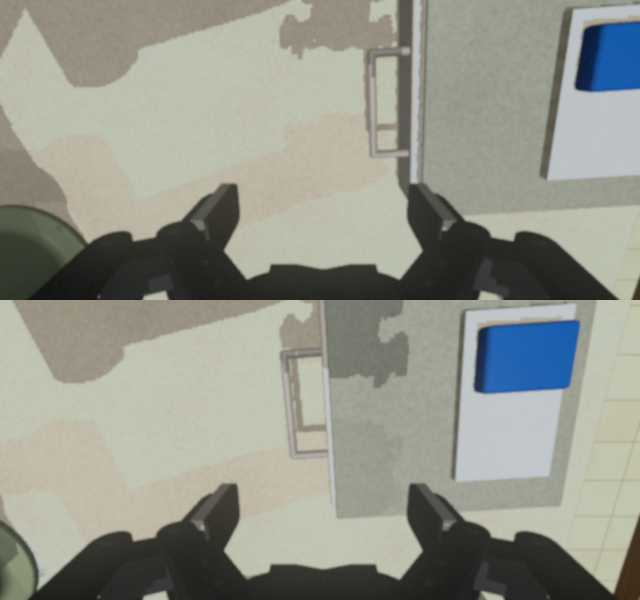

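View pics/dk1.png

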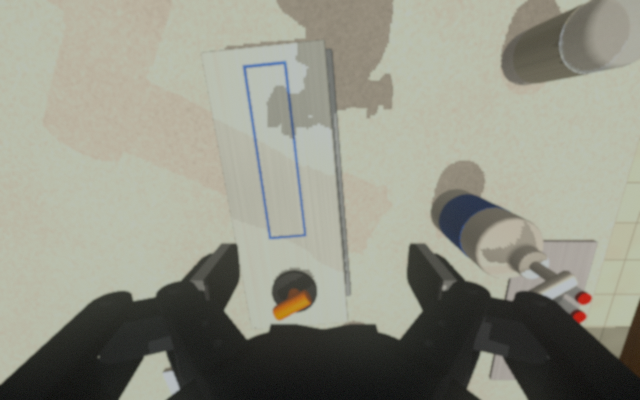

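Drawer bar ends are about (371,112) and (375,215) in dr1, and (284,112) and (294,217) in dr2. In dk1 the blue outline's corners are about (245,66), (285,63), (304,235) and (270,238), and the orange bar runs from (277,314) to (308,296).

```bash
python3 - <<'E'
from h import *
import pickle
np.set_printoptions(precision=2,suppress=True)
o=pickle.load(open("v.pkl","rb"))
c1,c2=o["dr1"],o["dr2"]
P=[tri([(c1,a),(c2,b)]) for a,b in [((371,111.5),(284,112)),((375,215),(294,217))]]
print(P); v=P[0][0]-P[1][0]; print("mid",(P[0][0]+P[1][0])/2,"len",np.linalg.norm(v),"phi",np.arctan2(-v[0],v[1]))
Q={}
for k in("dk1","dk2"):
    im=o[k+"im"]; hsv=cv2.cvtColor(im,cv2.COLOR_BGR2HSV)
    m=cv2.inRange(hsv,(100,110,60),(125,255,255)); m[250:]=0; m[:,400:]=0; 
    m=cv2.morphologyEx(m,cv2.MORPH_CLOSE,np.ones((3,3)))
    cs=max(cv2.findContours(m,cv2.RETR_EXTERNAL,cv2.CHAIN_APPROX_NONE)[0],key=lambda c:cv2.contourArea(cv2.convexHull(c)))
    q=cv2.approxPolyDP(cv2.convexHull(cs),8,True)[:,0]; 
    q=q[np.argsort(q[:,1])]; q=np.vstack([q[:2][np.argsort(q[:2,0])],q[2:][np.argsort(q[2:,0])]])if len(q)==4 else q
    mo=cv2.inRange(hsv,(5,150,100),(20,255,255)); n,l,st,ce=cv2.connectedComponentsWithStats(mo); i=1+st[1:,4].argmax()
    r=cv2.minAreaRect(np.argwhere(l==i)[:,::-1].astype(np.float32))
    print(k,q.tolist(),ce[i],st[i],r); Q[k]=(q,ce[i],l==i)
if all(len(Q[k][0])==4 for k in Q):
    C=np.array([tri([(o["dk1"],a),(o["dk2"],b)])[0] for a,b in zip(Q["dk1"][0],Q["dk2"][0])]); print(C,C.mean(0))
    y=C[:2].mean(0)-C[2:].mean(0); print("deck dir yaw(of y rel to world y)",np.arctan2(-y[0],y[1]),np.linalg.norm(y),"knob",C.mean(0)-170*y/np.linalg.norm(y))
print("orange",tri([(o["dk1"],Q["dk1"][1]),(o["dk2"],Q["dk2"][1])]))
for k in Q:
    yx=np.argwhere(Q[k][2]); pts=np.array([onz(o[k],(x,yy),104)[:2] for yy,x in yx],np.float32)
    print(k,cv2.minAreaRect(pts),cv2.fitLine(pts,cv2.DIST_L2,0,.01,.01).ravel(),np.arctan2(*cv2.fitLine(pts,cv2.DIST_L2,0,.01,.01).ravel()[1::-1]))
E
```

```text
[(array([534.35, 328.  ,  59.9 ]), [0.33042418036361404, 0.3304241803635653]), (array([543.1 , 206.53,  67.9 ]), [0.7036604338962336, 0.7036604338962261])]
mid [538.73 267.26  63.9 ] len 122.04436031348159 phi 0.07191905799187795
dk1 [[250, 66]] [291.85 304.52] [274 291  37  28 534] ((290.2323303222656, 303.24365234375), (19.693111419677734, 38.42818832397461), 64.79888153076172)
dk2 [[345, 64]] [376.01 302.18] [359 289  37  29 568] ((374.4908447265625, 299.6972351074219), (22.147233963012695, 38.13117218017578), 61.69924545288086)
orange (array([ 503.23, -327.95,  105.27]), [0.45656516066782127, 0.45656516066774144])
dk1 ((500.37310791015625, -328.4773864746094), (47.997562408447266, 25.584402084350586), 29.730194091796875) [   0.83    0.56  502.99 -329.49] 0.59845537
dk2 ((500.9459228515625, -325.4673767089844), (46.28633117675781, 29.58527374267578), 32.914947509765625) [   0.8     0.6   503.39 -328.36] 0.6491027
```

```bash
python3 - <<'E'
from h import *
import pickle
np.set_printoptions(precision=2,suppress=True)
o=pickle.load(open("v.pkl","rb")); Q={}
for k in("dk1","dk2"):
    im=o[k+"im"].astype(int); m=((im[...,0]-im[...,2])>35).astype(np.uint8)*255; m[260:]=0; m[:50]=0; m[:,400:]=0
    m=cv2.morphologyEx(m,cv2.MORPH_CLOSE,np.ones((5,5)))
    cs=max(cv2.findContours(m,cv2.RETR_EXTERNAL,cv2.CHAIN_APPROX_NONE)[0],key=lambda c:cv2.contourArea(cv2.convexHull(c)))
    q=cv2.approxPolyDP(cv2.convexHull(cs),8,True)[:,0]; print(k,q.tolist())
    q=q[np.argsort(q[:,1])]; Q[k]=np.vstack([q[:2][np.argsort(q[:2,0])],q[2:][np.argsort(q[2:,0])]])
C=np.array([tri([(o["dk1"],a),(o["dk2"],b)])[0] for a,b in zip(Q["dk1"],Q["dk2"])]); print(C,C.mean(0))
y=C[:2].mean(0)-C[2:].mean(0); print("psi",np.arctan2(-y[0],y[1]),np.linalg.norm(y),"knob",C.mean(0)-170*y/np.linalg.norm(y))
phi=0.072; yaw=np.pi/2+phi; H=np.array([538.5,267.0]); u=np.array([np.cos(phi),np.sin(phi)])
bot.grip(0.45,40)
bot.move_ptp([*H,130],[np.pi,0,yaw])
print(bot.movel([*H,44],max_speed=100,threshold=12),bot.get_state()["tcp_pos"])
bot.grip(0.0,40); s=bot.get_state(); print(s["opening"],s["gripper_force"],s["contact_force"])
E=H-158*u
print(bot.movel([*E,44],max_speed=80)); s=bot.get_state(); print(s["opening"],s["gripper_force"],s["contact_force"],s["tcp_pos"],s["t"])
E
```

```text
dk1 [[285, 61], [305, 235], [269, 238], [243, 66]]
dk2 [[379, 59], [387, 233], [351, 237], [338, 64]]
[[ 456.27  -64.91   73.9 ]
 [ 499.48  -59.15   68.89]
 [ 474.53 -256.36   77.14]
 [ 518.03 -252.27   75.94]] [ 487.08 -158.17   73.97]
psi 0.095422519132884 193.23530421339046 knob [ 503.27 -327.34   78.49]
True [538.57 266.77  52.49]
0.09700224706076802 38.99087369441986 [ 1.38 -0.08  1.77]
False
0.09412946728543059 44.48906421661377 [ 0.79 -8.81 57.14] [389.68 256.98  51.07] 8.8083
```

```bash
python3 - <<'E'
from h import *
import pickle
np.set_printoptions(precision=2,suppress=True)
s=bot.get_state(); p=s["tcp_pos"]; yaw=np.pi/2+.072
bot.movel([p[0],p[1],53],max_speed=30); s=bot.get_state(); print(s["contact_force"],s["tcp_pos"])
bot.grip(0.5); bot.dwell(.1); s=bot.get_state(); print(s["contact_force"],s["tcp_pos"],s["opening"])
bot.movel([p[0],p[1],120])
o={}
for k,q in {"lv1":(450,230,210),"lv2":(540,230,210)}.items():
    bot.move_ptp(q,[np.pi,0,1.57]); bot.dwell(.2); o[k],o[k+"im"]=snap("wrist",k); 
print(bot.get_state()["t"])
pickle.dump(o,open("v2.pkl","wb"))
cv2.imwrite("pics/lvm.png",np.vstack([o["lv1im"][40:340],o["lv2im"][40:340]]))
R={}
for k in("lv1","lv2"):
    im=o[k+"im"].astype(int); m=((im[...,2]-np.maximum(im[...,0],im[...,1]))>60).astype(np.uint8)
    n,l,st,ce=cv2.connectedComponentsWithStats(m); i=1+st[1:,4].argmax()
    print(k,ce[i],st[i],cv2.minAreaRect(np.argwhere(l==i)[:,::-1].astype(np.float32)))
E
```

```text
[ -2.36   3.1  -10.94] [387.38 256.69  51.65]
[ 0.62  0.82 -0.59] [390.03 257.01  53.29] 0.5008578883710363
11.9833
lv1 [379.08  93.73] [ 366   65   27   59 1505] ((379.0, 94.0), (58.0, 26.0), 90.0)
lv2 [288.11  93.98] [ 274   65   28   60 1486] ((288.1353454589844, 94.57181549072266), (60.02219009399414, 26.174299240112305), 86.98721313476562)
```

View pics/lvm.png

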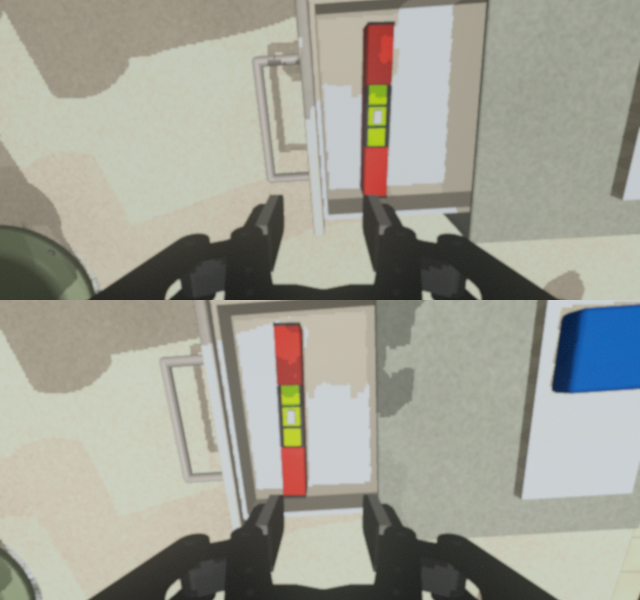

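Drawer is open about 150 mm. The level lies vial up: in lv1 (row +40) from (380,63) to (375,235) with the vial at (377,157), and in lv2 the vial is at about (291,157).

```bash
python3 - <<'E'
from h import *
import pickle
np.set_printoptions(precision=2,suppress=True)
o=pickle.load(open("v2.pkl","rb")); B={}
for k in("lv1","lv2"):
    hsv=cv2.cvtColor(o[k+"im"],cv2.COLOR_BGR2HSV)
    m=cv2.inRange(hsv,(25,140,90),(50,255,255)); m=cv2.morphologyEx(m,cv2.MORPH_CLOSE,np.ones((9,9)))
    n,l,st,ce=cv2.connectedComponentsWithStats(m); i=1+st[1:,4].argmax()
    r=cv2.minAreaRect(np.argwhere(l==i)[:,::-1].astype(np.float32)); print(k,st[i],r); B[k]=r[0]
    mr=cv2.inRange(hsv,(0,140,60),(6,255,255))|cv2.inRange(hsv,(170,140,60),(180,255,255))|m
    n,l,st,_=cv2.connectedComponentsWithStats(cv2.morphologyEx(mr,cv2.MORPH_CLOSE,np.ones((5,5)))); i=1+st[1:,4].argmax()
    pts=np.array([onz(o[k],(x,y),56)[:2] for y,x in np.argwhere(l==i)],np.float32)
    R=cv2.minAreaRect(pts); f=cv2.fitLine(pts,cv2.DIST_L2,0,.01,.01).ravel(); print(R,"psi",np.arctan(-f[0]/f[1]))
    pts2=cv2.boxPoints(R); print(pts2)
print(tri([(o[k],B[k]) for k in B]), [onz(o[k],B[k],54) for k in B])
E
```

```text
lv1 [368 125  19  62 982] ((377.0, 155.5), (61.0, 18.0), 90.0)
((503.0122985839844, 261.9744873046875), (25.477272033691406, 175.63743591308594), 1.1162047386169434) psi 0.019394115
[[488.57 349.53]
 [491.99 173.92]
 [517.46 174.42]
 [514.04 350.02]]
lv2 [281 125  20  62 962] ((290.52557373046875, 155.4452667236328), (61.32896041870117, 18.155532836914062), 88.45184326171875)
((504.8798522949219, 262.4011535644531), (24.80476188659668, 174.6682586669922), 0.9611508250236511) psi 0.016360477
[[491.01 349.51]
 [493.94 174.87]
 [518.75 175.29]
 [515.82 349.93]]
(array([503.8 , 263.21,  54.17]), [0.14418585600855566, 0.14418585600858141]) [array([503.84, 263.05,  54.  ]), array([503.79, 263.34,  54.  ])]
```

```bash
python3 - <<'E'
from h import *
np.set_printoptions(precision=2,suppress=True)
def st(t=""):
    s=bot.get_state(); print(t,round(s["t"],1),s["tcp_pos"],s["contact_force"],round(s["opening"],3),round(s["gripper_force"],1)); return s
L=[503.8,262.8]; r=[np.pi,0,np.pi/2+.018]
bot.grip(0.65,50); bot.move_ptp([*L,110],r)
print(bot.movel([*L,27],max_speed=80,threshold=25)); st("down")
bot.grip(0.0,50); st("grip")
bot.movel([*L,150]); s=st("up")
D=[487,-158.3]; r2=[np.pi,0,np.pi/2+.095]
if s["opening"]>.2:
    bot.move_ptp([*D,150],r2); st("over")
    bot.movel([*D,90],max_speed=80); bot.dwell(.2); st("90")
    print(bot.movel([*D,76],max_speed=15,threshold=4)); st("placed")
    c,im=snap("wrist","place"); snap("side","place_s")
E
```

```text
False
down 14.0 [504.28 263.    27.53] [ 0.43  0.31 -0.02] 0.651 0.0
grip 14.3 [504.38 263.    27.7 ] [-0.02 -0.42  4.73] 0.295 50.3
up 15.3 [502.96 262.49 148.9 ] [-0.78 -0.1  -2.21] 0.292 49.5
over 16.9 [ 487.21 -157.49  149.88] [-0.03  0.4  -1.34] 0.29 49.5
90 18.0 [ 487.4  -158.52   90.53] [ 0.32  0.34 -1.91] 0.295 49.4
True
placed 18.6 [ 486.99 -158.3    80.  ] [-0.29  0.07  5.97] 0.289 50.4
```

View pics/place.png

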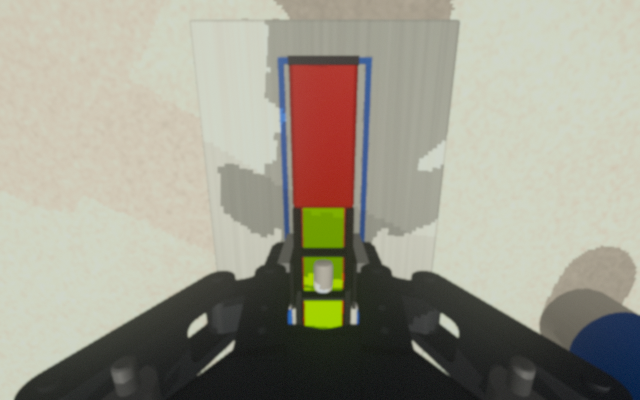

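The level sits centred between the outline's blue sides, with its far cap at row 57 and the vial between the fingers. I'll release it, then check its fit and the bubble.

```bash
python3 - <<'E'
from h import *
import pickle
np.set_printoptions(precision=2,suppress=True)
D=[487,-158.3]; r2=[np.pi,0,np.pi/2+.095]
bot.grip(0.6); bot.movel([*D,130],max_speed=100); bot.move_ptp([480,-230,190],r2); bot.dwell(.8)
c,im=snap("wrist","rel"); cs,ims=snap("scene","rel_sc"); cd,imd=snap("side","rel_sd"); print(bot.get_state()["t"],bot.get_state()["tcp_pos"])
pickle.dump((c,im,cs,ims,cd,imd),open("v3.pkl","wb"))
V=[487,-158.3,107]
for n,cc in(("w",c),("sc",cs),("sd",cd)): print(n,proj(cc,V),proj(cc,[503,-328,105]))
def crop(i,p,h,s): 
    x,y=map(int,p); return cv2.resize(i[max(0,y-h):y+h,x-h:x+h],(s,s),interpolation=cv2.INTER_CUBIC)
k=proj(c,V)
a=crop(im,k,40,400); b=crop(ims,proj(cs,V),40,400)
top=np.hstack([a,b]); 
cv2.imwrite("pics/relm.png",top)
# tool->camera offset and predicted visibility at the knob
s=bot.get_state(); Rt=Ro.from_euler("xyz",s["orientation"]).as_matrix(); off=Rt.T@(c[1]-s["tcp_pos"]); Rc=Rt.T@c[2]
for base in(.62,.62+np.pi,.62-np.pi):
  for dy in(0,-.7,-1.4):
    o=[np.pi,0,base+dy]; q=solve_ik([503.2,-328,88],o); R=Ro.from_euler("xyz",o).as_matrix()
    print(base,dy,q,proj((c[0],np.array([503.2,-328,88])+R@off,R@Rc),V))
E
```

```text
21.1833 [ 479.99 -230.03  190.04]
w [341.53 116.97] [338.03 306.73]
sc [318.46 140.89] [253.2  133.51]
sd [286.11 225.15] [317.1 272.6]
0.62 0 [-0.7   0.54 -0.24  0.78  0.    1.82] [-39.71  74.06]
0.62 -0.7 [-0.7   0.54 -0.24  0.78  0.    2.52] [ -2.76 316.64]
0.62 -1.4 [-0.7   0.54 -0.24  0.78  0.   -3.06] [144.31 458.63]
3.7615926535897932 0 [-0.7   0.54 -0.24  0.78  0.   -1.32] [584.64 401.13]
3.7615926535897932 -0.7 [-0.7   0.54 -0.24  0.78  0.   -0.62] [691.24 205.94]
3.7615926535897932 -1.4 [-0.7   0.54 -0.24  0.78  0.    0.08] [626.05 -62.03]
-2.521592653589793 0 [-0.7   0.54 -0.24  0.78  0.   -1.32] [584.64 401.13]
-2.521592653589793 -0.7 [-0.7   0.54 -0.24  0.78  0.   -0.62] [691.24 205.94]
-2.521592653589793 -1.4 [-0.7   0.54 -0.24  0.78  0.    0.08] [626.05 -62.03]
```

View pics/rel.png

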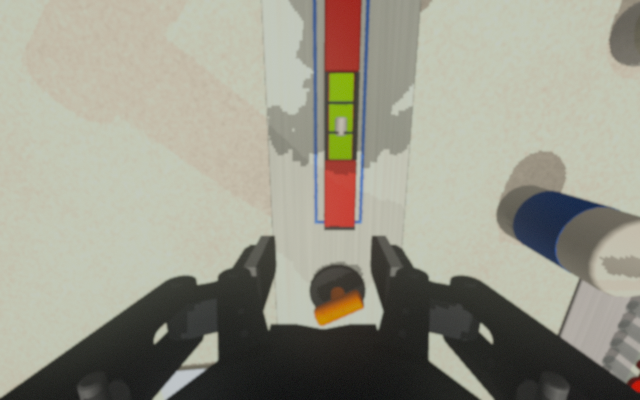

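View pics/relm.png

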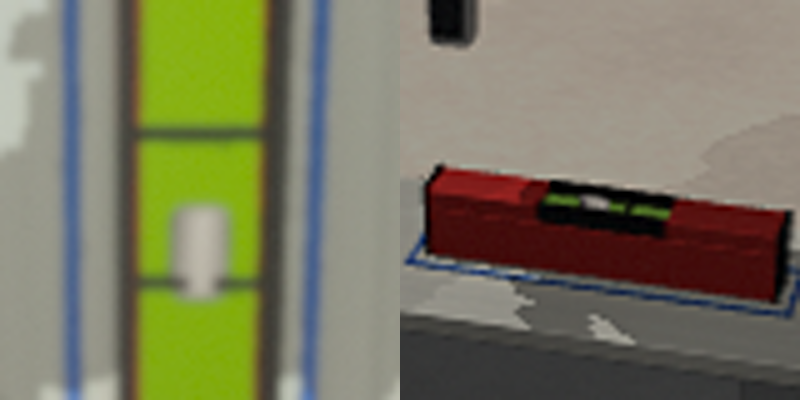

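Level is inside the outline with its vial at (341,118), as predicted. The floating bubble is about 6.3 mm towards the knob, so the seated shelf needs roughly 0.5 to 0.7 rad clockwise. The bubble also shows in the scene camera, at (317.5,141).

```bash
cat >> h.py <<'E'
A=np.array([.0954,-.9954,0])  # towards the knob
def bub(c,im,z=106):
    t=np.arange(-24,24.1,.5); best=None; g=im[...,0].astype(np.float32)
    for dz in np.arange(-6,7,1):
        px=np.array([proj(c,np.array([487.1,-158.5,z+dz])+A*k) for k in t],np.float32)
        w=cv2.remap(g,px[:,0].reshape(1,-1),px[:,1].reshape(1,-1),cv2.INTER_LINEAR).ravel()
        k=w>(w.max()+np.median(w))/2
        if w[k].size<60 and (best is None or w.max()-np.median(w)>best[1]):
            ww=np.clip(w-np.median(w)-.3*(w.max()-np.median(w)),0,None); best=(float((t*ww).sum()/ww.sum()),float(w.max()-np.median(w)),int(dz))
    return best
def st(t=""):
    s=bot.get_state(); print(t,round(s["t"],1),s["tcp_pos"],s["contact_force"],s["wrist_torque"],round(s["opening"],3),round(s["gripper_force"],1)); return s
def look(f=None):
    r=[]
    for n in("scene","side"): r.append(bub(*snap(n,f and f+n)))
    return r
E
python3 - <<'E'
from h import *
import pickle
np.set_printoptions(precision=2,suppress=True)
c,im,cs,ims,cd,imd=pickle.load(open("v3.pkl","rb"))
print(bub(c,im),bub(cs,ims),bub(cd,imd))
K=[503.3,-327.8]; o=[np.pi,0,.62-np.pi]
bot.grip(.6); bot.move_ptp([*K,150],o); st("above")
print(bot.movel([*K,88],max_speed=70,threshold=20)); st("at")
bot.grip(0,70); s=st("grip")
z=88
if s["opening"]>.15:
    for i in range(14):
        z-=1; bot.movel([*K,z],max_speed=20); bot.dwell(.15)
        F=np.mean([ (bot.get_state()["contact_force"][2],bot.dwell(.02))[0] for _ in range(3)]); print(z,round(F,1))
        if F>10: break
bot.dwell(1); st("pressed"); print(look("press"))
E
```

```text
(6.53290910432095, 153.642578125, -6) (3.853365118755416, 107.90234375, 3) (-1.218231592396506, 61.1171875, -5)
above 23.3 [ 503.32 -327.71  150.05] [ 0.33 -0.39  0.49] [ 0.05 -0.02 -0.04] 0.599 0.0
False
at 24.3 [ 503.66 -328.1    88.46] [-0.52 -0.11  0.32] [-0.04 -0.05 -0.01] 0.601 0.0
grip 24.8 [ 503.4  -327.68   88.2 ] [-0.81  0.7  -0.33] [ 0.24 -0.   -0.08] 0.188 67.7
87 2.8
86 3.3
85 3.7
84 4.4
83 5.4
82 5.6
81 5.7
80 6.5
79 8.0
78 10.0
pressed 30.3 [ 503.91 -328.73   79.1 ] [-0.16 -4.76 10.04] [-0.46  0.21  0.04] 0.187 68.5
[(-16.1215124653215, 118.12109375, 0), (-18.203020439619177, 74.62890625, -6)]
```

```bash
cat >> h.py <<'E'
K=[503.3,-327.8]
def force():
    return float(np.mean([(bot.get_state()["contact_force"][2],bot.dwell(.02))[0] for _ in range(4)]))
def turn(yaw,z,to,zs=5.0,step=.15):
    while yaw>to+1e-6:
        d=min(step,yaw-to); yaw-=d; z+=zs*d
        bot.move_ptp([*K,z],[np.pi,0,yaw-np.pi])
    return yaw,z
def press(yaw,z,lo=9.5,hi=11.5):
    for _ in range(6):
        bot.dwell(.15); F=force()
        if lo<=F<=hi: break
        z-=np.clip((10.5-F)/2.2,-1.5,1.5); bot.movel([*K,z],max_speed=20)
    print("F",round(F,1),"z",round(z,2)); return z
E
python3 - <<'E'
from h import *
np.set_printoptions(precision=2,suppress=True)
yaw,z=turn(.62,78,.62-.7); st("turned")
z=press(yaw,z); bot.dwell(1.0); s=st("p"); print(yaw,z,s["orientation"][2]+np.pi,look("t1"))
a=cv2.imread("pics/t1scene.png"); x,y=318,141
cv2.imwrite("pics/t1m.png",np.hstack([cv2.resize(a[y-20:y+20,x-25:x+25],(500,400),interpolation=cv2.INTER_CUBIC),cv2.resize(cv2.imread("pics/pressscene.png")[y-20:y+20,x-15:x+15],(300,400),interpolation=cv2.INTER_CUBIC)]))
E
```

```text
turned 31.7 [ 503.85 -327.83   82.4 ] [-0.03 -1.99  9.67] [-0.16  0.07 -0.04] 0.186 68.5
F 10.6 z 81.02
p 33.4 [ 503.86 -327.86   82.04] [-0.42 -2.3  10.95] [-0.12  0.07  0.02] 0.183 68.6
-0.07999999999999996 81.0201366670537 6.203441664670764 [(-8.521267983135465, 119.50390625, 2), (-12.888385528509845, 67.57421875, -6)]
```

View pics/t1m.png

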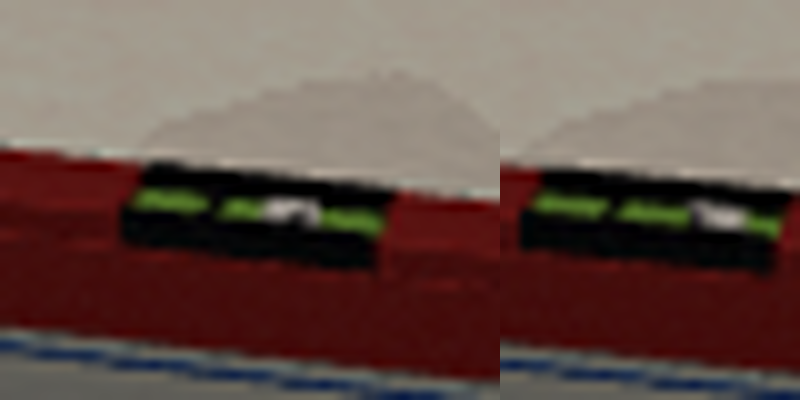

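Bubble is now about 8 mm towards the hinge: column 292 against the window's centre at 258, with the left line at 212. It needs about 0.65 rad more clockwise.

```bash
python3 - <<'E'
from h import *
np.set_printoptions(precision=2,suppress=True)
yaw,z=turn(-.08,81.02,-.08-.62); st("turned")
z=press(yaw,z); bot.dwell(1.6); s=st("p"); print(yaw,z,look("t2"),look("t3"))
a=cv2.imread("pics/t2scene.png"); x,y=318,141
b=cv2.imread("pics/t2side.png"); 
cv2.imwrite("pics/t2m.png",np.hstack([cv2.resize(a[y-20:y+20,x-20:x+20],(400,400),interpolation=cv2.INTER_CUBIC),cv2.resize(b[205:245,266:306],(400,400),interpolation=cv2.INTER_CUBIC)]))
E
```

```text
turned 34.8 [ 503.72 -327.13   84.92] [ 0.24 -0.36 10.34] [0.01 0.06 0.04] 0.188 68.4
F 10.5 z 84.12
p 36.6 [ 503.76 -327.16   84.95] [-0.49  0.51 10.14] [0.06 0.03 0.04] 0.185 68.4
-0.7 84.11999999999999 [(-1.935792976698667, 114.47265625, 3), (-7.91679799450343, 71.1181640625, -6)] [(-1.9600424639672975, 114.677734375, 3), (-7.888817540015858, 71.0654296875, -6)]
```

View pics/t2m.png

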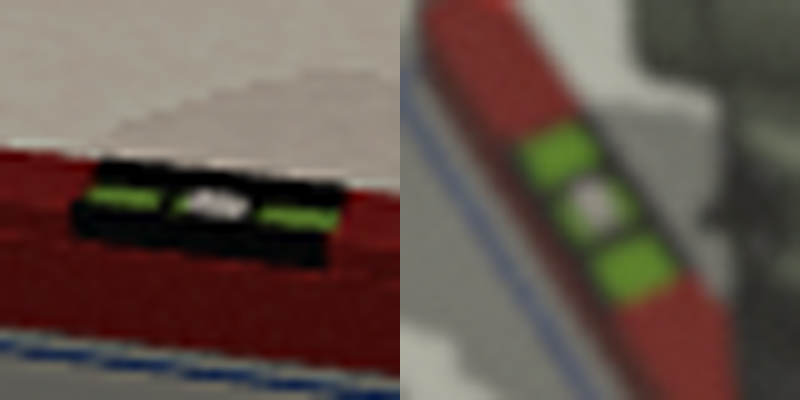

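Both views show the bubble between the lines but about 2 mm towards the hinge, at column 218 against a centre of 210. I'll add a final 0.2 rad.

```bash
python3 - <<'E'
from h import *
np.set_printoptions(precision=2,suppress=True)
yaw,z=turn(-.70,84.12,-.90,step=.1)
z=press(yaw,z,10,11.5); bot.dwell(1.8); s=st("p"); r=look("f"); print(yaw,z,r)
if -1.2<r[0][0]<2 and 9<s["contact_force"][2]<12.5 and s["opening"]>.15:
    bot.sign_off(); print("signed")
E
```

```text
F 10.3 z 85.12
p 39.3 [ 503.8  -326.92   85.86] [0.5  1.19 9.25] [ 0.08  0.04 -0.08] 0.183 68.5
-0.8999999999999999 85.12 [(-0.4104037697615942, 124.75, 3), (-6.513548859478678, 72.0244140625, -6)]
the job is handed in; nothing more can be done
signed
```

Handed in: drawer pulled out about 150 mm, the level released inside the blue outline vial up, and the bubble within about 1 mm of centre. The gripper still holds the T-handle and presses it down with about 10 N, but I don't have the judge's result.

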